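# Hang the rinsed baskets to drain

### The job

Get the rinsed baskets draining: loosen the clamp knob, slide the hook board to the right (towards the drain cock) fully against its stop, tighten the clamp again, and then hang every basket by its handle on the hooks, one to a hook with the kink of the handle on the hook. At any point along the way, set the tray's drain cock half open, its lever at 45 degrees to the pipe. Knock nothing over.

Things in the scene. Friction and masses are not known exactly. Their poses are not given: they have to be found in the camera images.
- stand: Draining stand, fixed: a shallow white tray (200 x 420 mm, 20 high), two grey posts and a rail behind. Origin on the worktop under the middle hook's seat as it is when the board is at its right stop; x points from the robot side to the rail, y left, z up; turned a few degrees at most. Posts (190 high) at x = 88 mm, y = +335 and -215 mm.
- board (a joint): White hook board (360 long, 40 deep, front face 68 mm behind the hook seats, top 12 mm above them) that slides sideways on the rail with the three hooks and the clamp knob. Metres: 0 left end, 0.12 right end stop (towards -y of the stand). Starts well left. Clamp loose, it moves with about 2 N (it may be pushed by the knob); clamped, it is held fast.
- clamp (a joint): Black clamp knob on top of the board: a bar grip 60 long, 14 wide, 26 high, turning about a vertical axis. Radians: 0 fully loose (end stop), 1.25 fully tight (end stop); tightens clockwise seen from above. The bar lies along the stand's x axis at 0. It starts tight; takes up to about 0.4 N m, stays where left.
- clamp_grip (a point): Point on the knob's axis at the height to grip, 11 mm below the bar's top and 18 mm above the board's top; its x axis lies along the 60 mm bar. The pads close on the bar's 14 mm width.
- cock (a joint): Drain cock (ball valve) on the brass pipe leaving the tray's right end along -y of the stand. Radians of opening: 0 closed, lever square across the pipe, pointing to the robot side (-x of the stand); 1.571 fully open, lever along the pipe pointing away from the tray (-y); opens counterclockwise from above. Half open 0.785. Starts closed or just ajar; friction 0.15 N m.
- cock_axis (a point): Point on the cock's vertical turning axis, at the mid height of its lever.
- cock_lever (a point): Grip point on the dark steel lever, 70 mm from the axis; lever 105 long, 14 wide, 16 high, its top about 77 mm above the worktop; the point's -x axis points along the lever from the axis to its free end (30 mm on).
- basket0: Perforated steel basket (may be absent), 80 (x) x 100 (y) x 60 high, 0.15-0.31 kg; rigid arched handle in its y-z plane: 10 mm round bar, uprights at y = +-50, flat top with centreline 120 above the base, kinked 10 mm up in the middle 24 mm to sit on a hook. Pinch the flat bar 14 to 48 mm beside the middle, pads closing along basket x. Origin: centre of underside. All three alike.
- basket0_hang (a point): Underside of the kink in the middle of the basket's handle, 125 mm above its base; axes as the basket.
- basket1: Perforated steel basket (may be absent), 80 (x) x 100 (y) x 60 high, 0.15-0.31 kg; rigid arched handle in its y-z plane: 10 mm round bar, uprights at y = +-50, flat top with centreline 120 above the base, kinked 10 mm up in the middle 24 mm to sit on a hook. Pinch the flat bar 14 to 48 mm beside the middle, pads closing along basket x. Origin: centre of underside. All three alike.
- basket1_hang (a point): Underside of the kink in the middle of the basket's handle, 125 mm above its base; axes as the basket.
- basket2: Perforated steel basket (may be absent), 80 (x) x 100 (y) x 60 high, 0.15-0.31 kg; rigid arched handle in its y-z plane: 10 mm round bar, uprights at y = +-50, flat top with centreline 120 above the base, kinked 10 mm up in the middle 24 mm to sit on a hook. Pinch the flat bar 14 to 48 mm beside the middle, pads closing along basket x. Origin: centre of underside. All three alike.
- basket2_hang (a point): Underside of the kink in the middle of the basket's handle, 125 mm above its base; axes as the basket.
- hook0_seat (a point): Top of the left hook's 8 mm round bar at its seat; axes as the stand. The bar comes level out of the board 68 mm behind (+x) and ends 18 to 25 mm in front (-x) of the seat in a tip rising 18 mm above it. Hooks 130 mm apart, seats 200 mm above the worktop; nothing on the stand is over 40 mm above the seats.
- hook1_seat (a point): Top of the middle hook's 8 mm round bar at its seat; axes as the stand. The bar comes level out of the board 68 mm behind (+x) and ends 18 to 25 mm in front (-x) of the seat in a tip rising 18 mm above it. Hooks 130 mm apart, seats 200 mm above the worktop; nothing on the stand is over 40 mm above the seats.
- hook2_seat (a point): Top of the right hook's 8 mm round bar at its seat; axes as the stand. The bar comes level out of the board 68 mm behind (+x) and ends 18 to 25 mm in front (-x) of the seat in a tip rising 18 mm above it. Hooks 130 mm apart, seats 200 mm above the worktop; nothing on the stand is over 40 mm above the seats.
- mortar: Bystander: grey stoneware mortar with pestle, 124 across, 150 high, upright; not to be knocked over. Origin at the centre of its underside.
- shaker0: Bystander: square glass shaker, 50 x 50 x 95, upright; not to be knocked over. Origin at the centre of its underside.
- shaker1: Bystander: square glass shaker, 50 x 50 x 95, upright; not to be knocked over. Origin at the centre of its underside.
- shaker2: Bystander: square glass shaker, 50 x 50 x 95, upright; not to be knocked over. Origin at the centre of its underside.
- grinder: Bystander: beech pepper grinder, 60 across, 165 high, upright; not to be knocked over. Origin at the centre of its underside.
- oil: Bystander: green oil bottle, 60 across, 200 high, upright; not to be knocked over. Origin at the centre of its underside.
Not all that is in view belongs to the job. What is shaped like the basket0 but purple is not meant. What is shaped like the basket2 but orange is not meant.

How it is judged:
By the outcome, as a careful person would: the job done as asked, in the order asked, and still so for the second after the job is handed in, with the robot touching nothing.
Of basket0, basket1, basket2 only 2 to 3 are there at a start; the rules pass over those that are not, and their reading is None.
At some moment in a run one of basket0, basket1, basket2 may be knocked a few centimetres aside while the robot is not near it.
It also fails if it takes over 208 s, if anything falls off the work surface, if the arm or the gripper's body presses on something with over 40 N, if the wrist force passes 120 N, or if a joint passes its speed limit or range.

### The arm

A 7-joint arm with a two-finger parallel gripper is mounted at the origin on the work surface. World frame = base frame: x ahead of the robot, y to its left, z up, the work surface at z = 0. Lengths are in m, angles in rad, forces in N, time in s.
With the tool pointing down it reaches from about 0.4 to 0.875 m from the base axis. Payload 19.3 kg.
Tool frame: the origin (TCP) lies on the centre line of the jaws, within the pads' length; the fingertips stand 14 mm ahead of it and the grasp point (between the pads) lies 5 mm behind it; z points along the fingers, y is the line along which they close (so a half turn about z gives the same grasp; the last joint's range is limited). The gripper opens to 85 mm and grips with 20 to 120 N. Pads are 22 mm wide; open, the fingers measure 114 mm over their backs; the gripper's body (76 mm by 85 mm) begins 54 mm behind the grasp point. The pads swing forward as they close: fully open they stand 13 mm farther back than shut.
Start: joints at [1.277, 0.521, -0.036, 1.599, 0.021, 1.021, -0.113], TCP at [0.139, -0.609, 0.245] pointing down, gripper open.
Joint ranges: [-2.91, 2.91], [-0.3, 2.13], [-1.5, 1.42], [0.17, 2.43], [-1.26, 4.41], [0.16, 1.93], [-2.52, 2.52]. Speed limits (rad/s): [1.89, 1.89, 2.39, 2.39, 3.01, 3.01, 3.01].

### API

Orientations are given as [roll, pitch, yaw] about the fixed x, y, z axes, in that order (R = Rz(yaw) Ry(pitch) Rx(roll)).
In Python, from workcell import bot, grab_frame, regions_of gives the robot as it stands. The module is installed in compiled form; this text tells all that it offers.
- The arm moves only by the tool play_rows, never from a script. Its argument "plan" is a list of rows, each a list of 3 entries, a list of its own where there are three numbers: the shift along the tool's x, y, z in units of 2.5 cm (1.0 is 2.5 cm), then the turn, a rotation vector about the tool's x, y, z in units of 0.15 rad (1.0 is 0.15 rad), then the closure, from -1 (fully open) to 1 (shut). In form: [[[tx, ty, tz], [rx, ry, rz], jaw], ...]. A call has 1 to 20 rows; each row shifts and turns the commanded pose from where the row before left it, along the tool's axes as they then stand; what a row does not reach is not made up. A row lasts 1/8 s, in which the tool goes at most 62.5 mm and 10.7 degrees, less where a joint would pass 70% of its speed; a pose out of reach is approached as far as the arm can. A call with a number of a shift or a turn outside -1 to 1 is refused whole. A call with a gripper value outside its range is refused whole. The fingers move at their own pace and stop on an object; "newtons" is the grip in N (left out, the last holds). Time passes only in rows, so rows that do not move let the fingers close. It gives the time, the measured TCP pose, the force, the opening and the grip force at its end, in the units of the state.
- bot.observe(): the state, without advancing time (a new reading comes with each control period).
- grab_frame(name): name is "scene" or "top" or "wrist"; returns a dict with "pixels" (420x560x3 uint8, red, green, blue), "depth" (420x560 float32, m along the optical axis (not along the pixel's ray), 0 where there is no reading), "camera_matrix" (3x3 intrinsics, pixels), "R" (3x3) and "t" (3): a world point X has camera coordinates R X + t. Camera axes: x right, y down, z forward; pixel columns grow to the right and rows downward; lengths in m; the calibration is good to about 2 mm. A picture is of the moment at which its call begins.
- bot.job_done(): hands the job in; it is judged then, once.
Trained networks look in the newest picture that a camera, given by its name, has taken for a name from the list of things; names that differ only in an ending like _2 or _b are one class to them, and where a whole thing is asked for, a point or a joint stands for the part that bears it (a point fixed in the world has none). Each returns a list of dicts, best first, with "p" (0 to 1); they miss things now and then, are a little off and sometimes report something else, mostly with a low value. They report only what shows in the picture. A call takes as long as a camera call. They do not tell look-alikes from the thing itself.
- regions_of(thing, camera): "mask" (420x560 bool, what is visible of it) and "box" ([left, top, right, bottom] in pixels, round what is visible of it).
The state is a dict: "clock": time; "qpos": joint angles; "qd": joint speeds; "joint_efforts": joint torques, N m; "position": TCP position; "tool_rot": TCP orientation; "force": force on the tool from outside, world axes, zero at the start; "moment": the same for the moment, N m; "grip_width": finger opening in m; "finger_force": force on a finger pad.
Only numpy, scipy, OpenCV 4.12 (cv2) and the standard library are available. Lean on these libraries where they do the work, as an engineer would, in place of code of your own. Each camera call takes 0.05 s, during which the arm holds its last target. There are 200 camera calls.

## Working session

There is one attempt and no reset: what is moved stays moved. The work goes in short steps, Python scripts to look and compute and a tool call to move; the robot and the scene stay as the last step left them, time stands still between calls to the robot, and variables do not carry over. Pictures are saved under pics/ and viewed, at most 14 in all, crops included, and the job is handed in when it is done.

Besides the shell and the picture viewer there is one more tool, called after "Emit:" by a JSON object that holds its "api" and its "payload". play_rows: Moves the arm, as the interface text tells. Its arguments: {"type":"object","properties":{"plan":{"type":"array"},"newtons":{"type":"number"}},"required":["plan"]}

```bash
mkdir -p pics; cat > h.py <<'E'
import numpy as np, cv2
from workcell import bot, grab_frame, regions_of
def save(f,name,box=None,scale=1):
    im=f["pixels"][:,:,::-1]
    if box: im=im[box[1]:box[3],box[0]:box[2]]
    im=cv2.resize(im,None,fx=scale,fy=scale,interpolation=cv2.INTER_CUBIC); cv2.imwrite("pics/"+name,im)
def cloud(f):
    d=f["depth"]; K=f["camera_matrix"]; v,u=np.mgrid[:d.shape[0],:d.shape[1]]
    P=np.stack([(u-K[0,2])/K[0,0]*d,(v-K[1,2])/K[1,1]*d,d],-1)
    W=(P-f["t"])@f["R"]; W[d==0]=np.nan
    return W
def proj(f,X):
    c=f["R"]@np.array(X)+f["t"]; p=f["camera_matrix"]@c; return p[:2]/p[2]
E
python3 - <<'E'
from h import *
s=bot.observe(); print({k:np.round(v,3) if not isinstance(v,dict) else v for k,v in s.items()})
for c in ["scene","top"]:
    f=grab_frame(c); save(f,c+"0.png",scale=1.4); print(c,np.round(f["R"],2).tolist(),np.round(f["t"],3), f["camera_matrix"][0,0])
    np.savez("pics/"+c+"0.npz",**f)
E
```

```text
{'clock': np.float64(0.0), 'qpos': array([ 1.277,  0.522, -0.036,  1.6  ,  0.021,  1.021, -0.113]), 'qd': array([-0.   ,  0.   , -0.001,  0.002,  0.   ,  0.   ,  0.002]), 'joint_efforts': array([ 3.0000e-03, -9.2712e+01,  1.9820e+00, -3.6993e+01,  1.8000e-02,
        8.0000e-03,  0.0000e+00]), 'position': array([ 0.139, -0.609,  0.245]), 'tool_rot': array([-3.14 ,  0.   ,  0.224]), 'force': array([ 0.564,  0.067, -0.534]), 'moment': array([ 0.038, -0.001, -0.011]), 'finger_force': np.float64(0.0), 'grip_width': np.float64(0.085)}
scene [[0.55, 0.83, -0.02], [0.45, -0.32, -0.83], [-0.7, 0.45, -0.56]] [-0.258 -0.082  1.664] 387.24236061612066
top [[-0.02, -1.0, 0.0], [-0.99, 0.01, -0.13], [0.13, -0.01, -0.99]] [-0.003  0.488  1.291] 424.7692553278532
```

View pics/scene0.png

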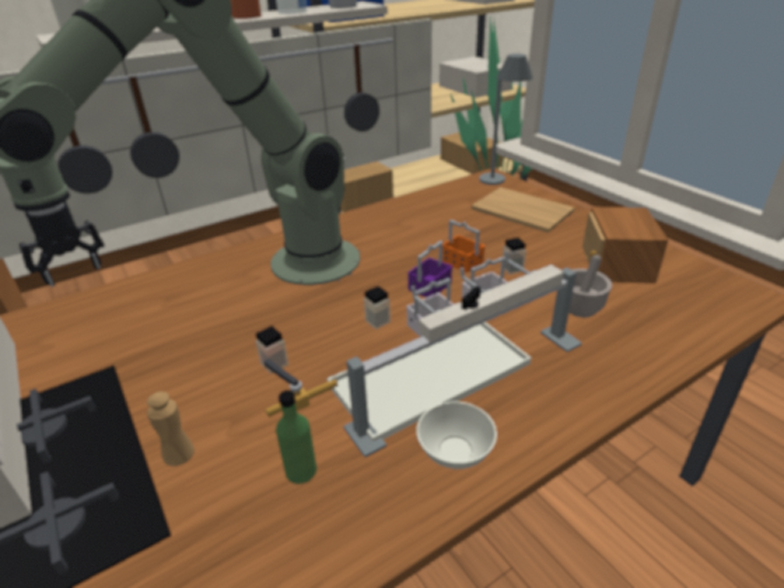

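View pics/top0.png

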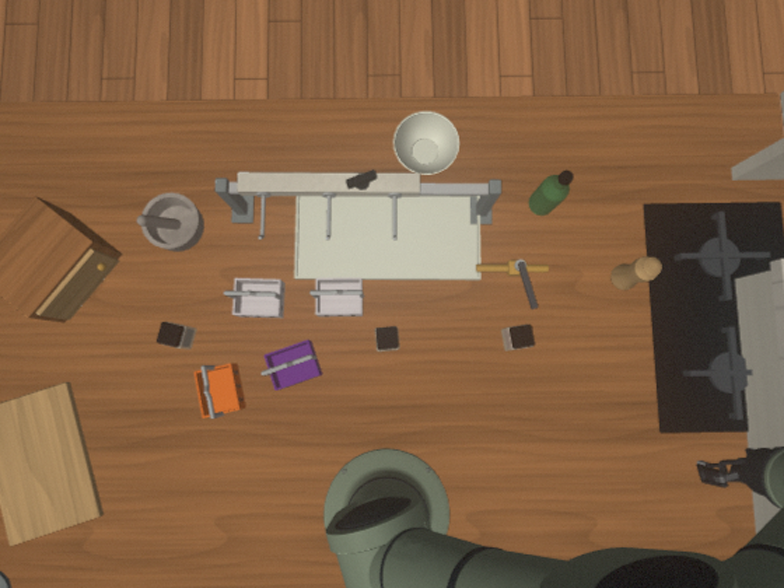

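The top view (shown at 1.4x) has the board at (330,184), the knob at (362,180) and the cock at (517,267) with its lever end at (535,305). There are two white baskets, at (258,298) and (338,298).
Possible confusions: purple look-alike (292,365) and orange look-alike (218,390), both excluded by colour, and the white bowl (425,140), which isn't a basket. I choose the two white ones.

```bash
cat > m.py <<'E'
from h import *
def rect(P):
    r=cv2.minAreaRect(P[:,:2].astype(np.float32)); return np.round(r[0],4),np.round(r[1],4),round(r[2],2)
if __name__=="__main__":
    f=grab_frame("top"); W=cloud(f); save(f,"crop1.png",(140,170,300,300),4.5)
    for n in ["board","clamp","cock_lever","cock","basket0","stand","grinder","oil","shaker0","mortar"]:
        for r in regions_of(n,"top")[:5]:
            P=W[r["mask"]]; P=P[~np.isnan(P[:,0])]
            if len(P)<8: continue
            z=np.percentile(P[:,2],[2,50,98])
            col=np.median(f["pixels"][r["mask"]],0)
            print(n,round(r["p"],2),r["box"],len(P),"z",np.round(z,3),rect(P[P[:,2]>z[2]-.012]),col)
    # board top slab
    m=(W[...,2]>.205)&(W[...,2]<.219)&(W[...,0]>.5)&(abs(W[...,1])<.5)
    P=W[m]; print("slab",len(P),rect(P),np.median(P[:,2]))
    m=(W[...,2]>.012)&(W[...,2]<.028)&(W[...,0]>.45)&(abs(W[...,1])<.4)
    n,l,st,_=cv2.connectedComponentsWithStats(m.astype(np.uint8)); 
    P=W[l==1+st[1:,4].argmax()]; print("tray",len(P),rect(P),P.min(0),P.max(0))
E
python3 m.py
```

```text
clamp 0.72 [245.9, 122.6, 271.4, 135.0] 194 z [0.21  0.238 0.245] (array([0.6736, 0.0399]), array([0.015 , 0.0589]), 20.39) [70. 65. 58.]
clamp 0.36 [167.4, 121.2, 301.1, 170.9] 2435 z [0.186 0.211 0.241] (array([0.6736, 0.0399]), array([0.015 , 0.0589]), 20.39) [184. 176. 160.]
cock_lever 0.58 [370.2, 189.2, 386.6, 223.7] 246 z [-0.004  0.075  0.081] (array([ 0.4839, -0.3107]), array([0.1044, 0.0162]), 14.96) [88. 80. 73.]
cock 0.59 [374.7, 125.0, 408.9, 154.8] 608 z [0.015 0.128 0.202] (array([ 0.6837, -0.3673]), array([0.0265, 0.0254]), 82.11) [76. 90. 59.]
cock 0.5 [367.9, 188.2, 384.0, 218.9] 164 z [0.064 0.076 0.082] (array([ 0.4857, -0.3102]), array([0.1081, 0.0155]), 14.85) [86. 79. 75.]
basket0 0.8 [135.2, 260.3, 177.7, 302.8] 1087 z [-0.     0.02   0.129] (array([0.27  , 0.3578]), array([0.1064, 0.0102]), 12.17) [185. 108.  50.]
basket0 0.79 [220.1, 196.4, 261.8, 227.8] 904 z [-0.001  0.008  0.13 ] (array([0.4684, 0.0967]), array([0.1015, 0.0102]), 89.22) [188. 180. 176.]
basket0 0.76 [187.3, 244.1, 230.5, 279.3] 962 z [-0.001  0.007  0.131] (array([0.3215, 0.1983]), array(
[... 1008 characters left out ...]
57, 0.0451]), 4.92) [67. 56. 50.]
shaker0 0.82 [361.1, 232.2, 386.1, 252.7] 394 z [-0.003  0.091  0.099] (array([ 0.373 , -0.2901]), array([0.0459, 0.0462]), 8.88) [65. 53. 43.]
mortar 0.79 [98.4, 137.5, 145.1, 178.9] 1514 z [0.004 0.066 0.139] (array([0.6237, 0.4959]), array([0.0243, 0.0237]), 83.75) [130. 118. 105.]
mortar 0.67 [158.8, 196.3, 204.7, 231.1] 1103 z [-0.002  0.01   0.128] (array([0.4687, 0.2755]), array([0.1071, 0.0096]), 88.58) [167. 160. 155.]
slab 1797 (array([ 0.6255, -0.0422]), array([0.652 , 0.1371]), 88.97) 0.21209888042315353
tray 478 (array([ 0.8139, -0.1008]), array([0.1119, 0.1159]), 43.94) [ 0.75780272 -0.15728207  0.01204557] [ 0.87515137 -0.04403683  0.02795076]
```

View pics/crop1.png

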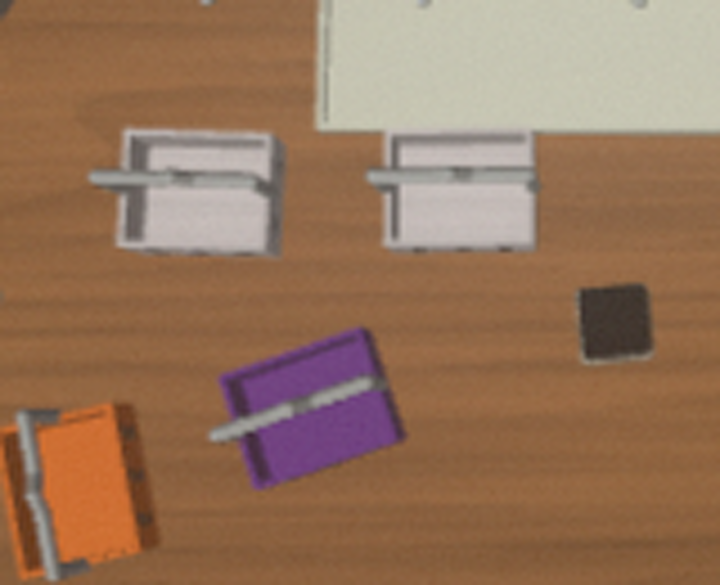

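The close crop shows two white baskets with handles along y (crop centres (180,180) and (462,175)); purple and orange are the look-alikes. Next, refining the stand pose.

```bash
cat >> h.py <<'E'
def go(x,y,z,yaw,s=None):
    """print move in tool axes/units from present pose, turning yaw (deg)"""
    from scipy.spatial.transform import Rotation as R
    s=s or bot.observe(); p=np.array(s["position"]); Rc=R.from_euler("xyz",s["tool_rot"])
    Rt=R.from_euler("xyz",[np.pi,0,np.radians(yaw)])
    d=Rc.inv().apply(np.array([x,y,z])-p)/.025; w=(Rc.inv()*Rt).as_rotvec()/.15
    print("pos",np.round(p,4),"yaw",round(np.degrees(s["tool_rot"][2]),1),"shift",np.round(d,2),"turn",np.round(w,2))
E
cat > s.py <<'E'
from h import *
from m import rect
f=grab_frame("top"); W=cloud(f).reshape(-1,3); W=W[~np.isnan(W[:,0])]
x,y,z=W.T
b=W[(z>.207)&(z<.218)&(x>.64)&(x<.72)&(y>-.12)&(y<.3)]; print("board",len(b),rect(b),b.min(0),b.max(0))
for ys in np.arange(-.05,.27,.04):
    q=b[abs(b[:,1]-ys)<.01]; print(round(ys,2),np.round(np.percentile(q[:,0],[1,99]),4),end=" ")
print()
h=W[(z>.188)&(z<.232)&(x>.54)&(x<.63)&(y>-.12)&(y<.3)]
l=np.round(h[:,1]/.13*1); 
import scipy.cluster.vq as vq
c,lab=vq.kmeans2(h[:,1],np.array([-.02,.11,.23]))
for i in range(3):
    q=h[lab==i]; t=q[q[:,2]<.206]; print("hook",len(q),q[:,0].min(),np.polyfit(q[:,0],q[:,1],1),"tip",q[q[:,2]>.212].mean(0),"zbar",np.median(t[:,2]))
for lo,hi in((-.3,-.12),(.3,.4)):
    q=W[(z>.17)&(z<.205)&(y>lo)&(y<hi)&(x>.6)&(x<.7)]; print("post",len(q),np.round(q.min(0),4),np.round(q.max(0),4))
    q=W[(z>.188)&(z<.196)&(y>lo)&(y<hi)&(x>.6)&(x<.7)]; print("top",len(q),rect(q))
q=W[(z>.012)&(z<.026)&(y>-.22)&(y<.22)&(x>.48)&(x<.66)]; print("tray",rect(q),np.percentile(q[:,:2],[.5,99.5],axis=0))
E
python3 s.py; python3 -c "
from h import *
go(.4622,-.3165,.30,15)"
```

```text
board 1722 (array([0.6739, 0.1041]), array([0.3585, 0.0457]), 88.93) [ 0.64863862 -0.0751309   0.20702631] [0.6984252  0.28305424 0.21794989]
-0.05 [0.6532 0.6904] -0.01 [0.6514 0.6914] 0.03 [0.6537 0.6737] 0.07 [0.6552 0.6923] 0.11 [0.6524 0.6963] 0.15 [0.6568 0.6963] 0.19 [0.6576 0.6969] 0.23 [0.6547 0.6971] 
hook 74 0.5573239790344972 [-0.02354621 -0.01025645] tip [ 0.55980617 -0.02266659  0.21819134] zbar 0.19946790810147447
hook 69 0.5596580584699932 [-0.0212316   0.11808503] tip [0.56217902 0.10653815 0.21755369] zbar 0.19981733221080727
hook 70 0.5610080579967343 [-0.0219159   0.24857467] tip [0.56512097 0.23574599 0.21749794] zbar 0.19978588968262384
post 321 [ 0.6535 -0.2388  0.17  ] [ 0.6848 -0.1202  0.1945]
top 69 (array([ 0.669 , -0.2272]), array([0.0231, 0.0295]), 89.7)
post 143 [0.664  0.3006 0.1701] [0.6946 0.3333 0.197 ]
top 75 (array([0.6795, 0.3214]), array([0.0303, 0.0227]), 0.54)
tray (array([ 0.5719, -0.0098]), array([0.4205, 0.1702]), 89.82) [[ 0.49380987 -0.21979128]
 [ 0.65534628  0.19865413]]
pos [ 0.1387 -0.6094  0.2453] yaw 12.8 shift [15.22 -8.55 -2.19] turn [ 0.    0.   -0.25]
```

Emit:
{"api": "play_rows", "payload": {"plan": [[[0.95,-0.53,0],[0,0,0],-1],[[0.95,-0.53,0],[0,0,0],-1],[[0.95,-0.53,0],[0,0,0],-1],[[0.95,-0.53,0],[0,0,0],-1],[[0.95,-0.53,0],[0,0,0],-1],[[0.95,-0.53,0],[0,0,0],-1],[[0.95,-0.53,0],[0,0,0],-1],[[0.95,-0.53,0],[0,0,0],-1],[[0.95,-0.53,0],[0,0,0],-1],[[0.95,-0.53,0],[0,0,0],-1],[[0.95,-0.53,0],[0,0,0],-1],[[0.95,-0.53,0],[0,0,0],-1],[[0.95,-0.53,0],[0,0,0],-1],[[0.95,-0.53,0],[0,0,0],-1],[[0.95,-0.53,0],[0,0,-0.25],-1],[[0.95,-0.53,0],[0,0,0],-1],[[0,0,0],[0,0,0],-1]], "newtons": 40}}

```text
clock: 2.82
position: [0.4632, -0.3157, 0.2452]
tool_rot: [-3.141, -0.001, 0.266]
force: [0.3, 0.0, -0.2]
grip_width: 0.0853
finger_force: 0.0
```

```bash
python3 -c "
from h import *
go(.4622,-.3165,.064,15)"
```

```text
pos [ 0.4632 -0.3157  0.2452] yaw 15.2 shift [-0.05  0.02  7.25] turn [-0.   -0.    0.03]
```

Emit:
{"api": "play_rows", "payload": {"plan": [[[0,0,1],[0,0,0],-1],[[0,0,1],[0,0,0],-1],[[0,0,1],[0,0,0],-1],[[0,0,1],[0,0,0],-1],[[0,0,1],[0,0,0],-1],[[0,0,1],[0,0,0],-1],[[0,0,0.8],[0,0,0],-1],[[-0.05,0,0.45],[0,0,0],-1],[[0,0,0],[0,0,0],1],[[0,0,0],[0,0,0],1],[[0,0,0],[0,0,0],1],[[0,0,0],[0,0,0],1],[[0,0,0],[0,0,0],1],[[0,0,0],[0,0,0],1],[[0,0,0],[0,0,0],1]]}}

```text
clock: 4.7
position: [0.4605, -0.3182, 0.0645]
tool_rot: [3.141, -0.0, 0.261]
force: [-1.3, -0.7, 6.2]
grip_width: 0.0135
finger_force: 44.4
```

Emit:
{"api": "play_rows", "payload": {"plan": [[[0.014,0.28,0],[0,0,-0.67],1],[[0.014,0.28,0],[0,0,-0.67],1],[[0.014,0.28,0],[0,0,-0.67],1],[[0.014,0.28,0],[0,0,-0.67],1],[[0.014,0.28,0],[0,0,-0.67],1],[[0,0,0],[0,0,0],1],[[0,0,0],[0,0,0],1]]}}

```text
clock: 5.58
position: [0.4776, -0.3493, 0.0646]
tool_rot: [3.139, -0.0, 0.761]
force: [1.7, -6.2, 3.7]
grip_width: 0.0129
finger_force: 44.1
```

```bash
cat > lev.py <<'E'
from h import *
from m import rect
f=grab_frame("top"); W=cloud(f).reshape(-1,3); x,y,z=W.T
q=W[(z>.07)&(z<.088)&(x>.40)&(x<.57)&(y>-.42)&(y<-.25)]
print(len(q),rect(q))
s=bot.observe(); p=s["position"]; print(np.round(p,4),"angle about axis from stand -x:",np.degrees(np.arctan2(-.2984-p[1],.5298-p[0]))+1.1,"yaw+1.1",np.degrees(s["tool_rot"][2])+1.1, s["force"])
E
python3 lev.py
```

```text
105 (array([ 0.4934, -0.327 ]), array([0.1036, 0.0229]), 34.46)
[ 0.4776 -0.3493  0.0646] angle about axis from stand -x: 45.36965025698104 yaw+1.1 44.71186306536563 [ 1.24608806 -6.33250608  4.3365893 ]
```

Emit:
{"api": "play_rows", "payload": {"plan": [[[0,0,0],[0,0,0],-1],[[0,0,0],[0,0,0],-1],[[0,0,0],[0,0,0],-1],[[0,0,0],[0,0,0],-1],[[0,0,0],[0,0,0],-1],[[0,0,-1],[0,0,0],-1],[[0,0,-1],[0,0,0],-1],[[0,0,-1],[0,0,0],-1],[[0,0,-1],[0,0,0],-1],[[0,0,-1],[0,0,0],-1],[[0,0,-1],[0,0,0],-1],[[0,0,-1],[0,0,0],-1],[[0,0,-1],[0,0,0],-1],[[0,0,-1],[0,0,0],-1],[[0,0,-0.4],[0,0,0],-1],[[0,0,0],[0,0,0],-1]]}}

```text
clock: 7.62
position: [0.4773, -0.3482, 0.299]
tool_rot: [3.141, -0.0, 0.764]
force: [0.5, 0.1, -1.1]
grip_width: 0.0854
finger_force: 0.0
```

```bash
python3 - <<'E'
from h import *
from m import rect
for c in ["scene","wrist","top"]:
    f=grab_frame(c); 
    W=cloud(f).reshape(-1,3); x,y,z=W.T
    q=W[(z>.07)&(z<.084)&(x>.40)&(x<.57)&(y>-.42)&(y<-.25)]
    if len(q)>20: print(c,len(q),rect(q))
go(.6736,.0399,.30,110.4)
E
```

```text
scene 164 (array([ 0.4683, -0.331 ]), array([0.0788, 0.137 ]), 88.72)
wrist 1228 (array([ 0.4667, -0.3047]), array([0.1067, 0.0967]), 43.09)
top 168 (array([ 0.4961, -0.3302]), array([0.1078, 0.0147]), 42.73)
pos [ 0.4769 -0.348   0.298 ] yaw 43.8 shift [16.41 -5.77 -0.08] turn [-0.01 -0.   -7.75]
```

Emit:
{"api": "play_rows", "payload": {"plan": [[[0.965,-0.34,0],[0,0,0],-1],[[0.965,-0.34,0],[0,0,0],-1],[[0.965,-0.34,0],[0,0,0],-1],[[0.965,-0.34,0],[0,0,0],-1],[[0.965,-0.34,0],[0,0,0],-1],[[0.965,-0.34,0],[0,0,0],-1],[[0.965,-0.34,0],[0,0,0],-1],[[0.965,-0.34,0],[0,0,0],-1],[[0.965,-0.34,0],[0,0,0],-1],[[0.965,-0.34,0],[0,0,0],-1],[[0.965,-0.34,0],[0,0,0],-1],[[0.965,-0.34,0],[0,0,0],-1],[[0.965,-0.34,0],[0,0,0],-1],[[0.965,-0.34,0],[0,0,0],-1],[[0.965,-0.34,0],[0,0,0],-1],[[0.965,-0.34,0],[0,0,0],-1],[[0.965,-0.34,0],[0,0,0],-1]]}}

```text
clock: 9.9
position: [0.6736, 0.0405, 0.298]
tool_rot: [-3.141, 0.001, 0.764]
force: [0.3, 0.2, -0.2]
grip_width: 0.0855
finger_force: 0.0
```

Emit:
{"api": "play_rows", "payload": {"plan": [[[0,0,0],[0,0,-0.97],-1],[[0,0,0],[0,0,-0.97],-1],[[0,0,0],[0,0,-0.97],-1],[[0,0,0],[0,0,-0.97],-1],[[0,0,0],[0,0,-0.97],-1],[[0,0,0],[0,0,-0.97],-1],[[0,0,0],[0,0,-0.97],-1],[[0,0,0],[0,0,-0.97],-1],[[0,0,0],[0,0,0],-1]]}}

```text
clock: 11.02
position: [0.6733, 0.0397, 0.298]
tool_rot: [-3.14, -0.001, 1.927]
force: [0.2, 0.3, -0.9]
grip_width: 0.0855
finger_force: 0.0
```

```bash
python3 - <<'E'
from h import *
from m import rect
f=grab_frame("wrist"); save(f,"w1.png",scale=1)
W=cloud(f).reshape(-1,3); x,y,z=W.T
q=W[(z>.232)&(z<.25)&(x>.62)&(x<.72)&(y>-.05)&(y<.12)]
print(len(q),rect(q),np.median(q[:,2]))
go(.6736,.0399,.225,110.4)
print(bot.observe()["qpos"])
E
```

```text
1942 (array([0.6752, 0.0392]), array([0.0138, 0.06  ]), 20.04) 0.24076947972144314
pos [0.6734 0.0397 0.2982] yaw 110.3 shift [0.   0.01 2.93] turn [-0.01 -0.   -0.02]
[ 0.2462917   0.63078221 -0.66371915  1.3662512   0.38875605  1.27657824
 -0.08200282]
```

Emit:
{"api": "play_rows", "payload": {"plan": [[[0,0.04,1],[0,0,0],-1],[[0,0,1],[0,0,0],-1],[[0,0,0.76],[0,0,0],-1],[[0,0,0],[0,0,0],1],[[0,0,0],[0,0,0],1],[[0,0,0],[0,0,0],1],[[0,0,0],[0,0,0],1],[[0,0,0],[0,0,0],1],[[0,0,0],[0,0,0],1],[[0,0,0],[0,0,0],1]], "newtons": 70}}

```text
clock: 12.32
position: [0.6745, 0.0402, 0.2309]
tool_rot: [3.141, 0.0, 1.927]
force: [-2.7, -0.8, 5.4]
grip_width: 0.0124
finger_force: 68.3
```

Emit:
{"api": "play_rows", "payload": {"plan": [[[0,0,0],[0,0,-0.8],1],[[0,0,0],[0,0,-0.8],1],[[0,0,0],[0,0,-0.8],1],[[0,0,0],[0,0,-0.8],1],[[0,0,0],[0,0,-0.8],1],[[0,0,0],[0,0,-0.8],1],[[0,0,0],[0,0,-0.8],1],[[0,0,0],[0,0,-0.8],1],[[0,0,0],[0,0,-0.8],1],[[0,0,0],[0,0,-0.8],1],[[0,0,0],[0,0,0],1]]}}

```text
clock: 13.7
position: [0.6742, 0.04, 0.2308]
tool_rot: [-3.142, -0.0, 3.129]
force: [-6.1, -0.2, 8.6]
grip_width: 0.0127
finger_force: 68.8
```

```bash
python3 - <<'E'
from h import *
s=bot.observe(); print(s["moment"],s["force"],np.round(s["qpos"],2))
go(.6714,-.077,s["position"][2],178.9)
E
```

```text
[-0.27175106  1.37320834  0.05796861] [-6.06864994 -0.19575614  8.62254288] [ 0.38  0.77 -0.91  1.44  0.62  1.24  0.96]
pos [0.6742 0.04   0.2308] yaw 179.3 shift [ 0.06 -4.68  0.  ] turn [-0.   -0.    0.05]
```

Emit:
{"api": "play_rows", "payload": {"plan": [[[0.01,-0.45,0],[0,0,0],1],[[0.01,-0.45,0],[0,0,0],1],[[0.01,-0.45,0],[0,0,0],1],[[0.01,-0.45,0],[0,0,0],1],[[0.01,-0.45,0],[0,0,0],1],[[0.01,-0.45,0],[0,0,0],1],[[0.01,-0.45,0],[0,0,0],1],[[0.01,-0.45,0],[0,0,0],1],[[0.01,-0.45,0],[0,0,0],1],[[0.01,-0.4,0],[0,0,0],1],[[0,0,0],[0,0,0],1],[[0,0,0],[0,0,0],1]]}}

```text
clock: 15.2
position: [0.6718, -0.0722, 0.2309]
tool_rot: [-3.141, 0.004, 3.126]
force: [11.0, -2.0, 2.2]
grip_width: 0.0131
finger_force: 68.9
```

Emit:
{"api": "play_rows", "payload": {"plan": [[[0,-0.1,0],[0,0,0],1],[[0,-0.1,0],[0,0,0],1],[[0,0,0],[0,0,0],1]]}}

```text
clock: 15.58
position: [0.6718, -0.0769, 0.2309]
tool_rot: [-3.141, 0.004, 3.127]
force: [9.6, -1.4, 2.7]
grip_width: 0.0125
finger_force: 68.9
```

Emit:
{"api": "play_rows", "payload": {"plan": [[[-0.01,-0.08,0],[0,0,0],1],[[-0.01,-0.08,0],[0,0,0],1],[[0,0,0],[0,0,0],1]]}}

```text
clock: 15.95
position: [0.6718, -0.0779, 0.2308]
tool_rot: [3.138, 0.003, 3.129]
force: [7.2, 11.7, 2.6]
grip_width: 0.0124
finger_force: 69.2
```

Emit:
{"api": "play_rows", "payload": {"plan": [[[0,0,0],[0,0,0.85],1],[[0,0,0],[0,0,0.85],1],[[0,0,0],[0,0,0.85],1],[[0,0,0],[0,0,0.85],1],[[0,0,0],[0,0,0.85],1],[[0,0,0],[0,0,0.85],1],[[0,0,0],[0,0,0.85],1],[[0,0,0],[0,0,0.85],1],[[0,0,0],[0,0,0.85],1],[[0,0,0],[0,0,0.85],1],[[0,0,0],[0,0,0],1],[[0,0,0],[0,0,0],1]]}}

```text
clock: 17.45
position: [0.6721, -0.0774, 0.2309]
tool_rot: [3.137, -0.002, 1.855]
force: [8.6, 12.8, 1.8]
grip_width: 0.0126
finger_force: 69.0
```

```bash
python3 - <<'E'
from h import *
s=bot.observe(); print(s["moment"],s["force"],np.round(s["qpos"],2))
E
```

```text
[ 2.80157505 -1.81365115  0.57410577] [ 8.59294068 12.77381689  1.779948  ] [ 0.41  0.68 -0.63  1.44  0.42  1.15 -0.  ]
```

Emit:
{"api": "play_rows", "payload": {"plan": [[[0,0,0],[0,0,0],-0.3],[[0,0,0],[0,0,0],-0.3],[[0,0,0],[0,0,0],-0.3],[[0,0,0],[0,0,0],-0.3],[[0,0,-0.5],[0,0,0],-0.3],[[0,0,-1],[0,0,0],-0.3],[[0,0,-1],[0,0,0],-0.3],[[0,0,-0.8],[0,0,0],-0.3],[[0,0,0],[0,0,0],-0.3]]}}

```text
clock: 18.58
position: [0.6714, -0.0799, 0.3147]
tool_rot: [3.139, 0.001, 1.853]
force: [-1.2, 0.1, -0.4]
grip_width: 0.0558
finger_force: 0.0
```

```bash
cat > b.py <<'E'
from h import *
from m import rect
f=grab_frame("top"); W=cloud(f)
for r in regions_of("basket0","top"):
    P=W[r["mask"]]; P=P[~np.isnan(P[:,0])]; col=np.median(f["pixels"][r["mask"]],0)
    z=P[:,2]; q=P[(z>.108)&(z<.14)]
    if np.ptp(col)<40 and len(q)>20:
        print("basket",round(r["p"],2),len(q),rect(q),"top",round(np.percentile(q[:,2],98),4),col)
E
python3 b.py; python3 - <<'E'
from h import *
from m import rect
f=grab_frame("wrist"); W=cloud(f).reshape(-1,3); x,y,z=W.T
q=W[(z>.234)&(z<.25)&(x>.62)&(x<.72)&(abs(y+.077)<.06)]; print("knob wrist",len(q),rect(q))
go(.4684,.0967,.22,89)
f=grab_frame("scene"); save(f,"sc2.png",(220,170,460,350),3)
E
sed -i 's/y>-.12)&(y<.3)/y>-.26)\&(y<.3)/g; s/\[-.02,.11,.23\]/[-.14,-.01,.12]/' s.py; python3 s.py | grep -E "hook|board"
```

```text
basket 0.81 135 (array([0.4685, 0.0969]), array([0.1018, 0.0099]), 89.33) top 0.1356 [200. 191. 187.]
basket 0.61 118 (array([0.4685, 0.2718]), array([0.1027, 0.0101]), 88.07) top 0.1359 [184. 174. 170.]
knob wrist 1722 (array([ 0.6727, -0.0781]), array([0.014 , 0.0594]), 16.87)
pos [ 0.6706 -0.0801  0.312 ] yaw 106.2 shift [ 9.04 -5.8   3.69] turn [-0. -0.  2.]
board 1221 (array([0.6726, 0.0328]), array([0.2703, 0.044 ]), 88.25) [ 0.64931731 -0.10179044  0.2070027 ] [0.69757923 0.16758126 0.21778664]Traceback (most recent call last):
  File "s.py", line 7, in <module>
    q=b[abs(b[:,1]-ys)<.01]; print(round(ys,2),np.round(np.percentile(q[:,0],[1,99]),4),end=" ")
                                                        ~~~~~~~~~~~~~^^^^^^^^^^^^^^^
    return _quantile_unchecked(
        a, q, axis, out, overwrite_input, method, keepdims, weights)
    return _ureduce(a,
                    func=_quantile_ureduce_func,
    ...<5 lines>...
                    overwrite_input=overwrite_input,
                    method=method)
    r = func(a, **kwargs)
    result = _quantile(arr,
                       quantiles=q,
    ...<2 lines>...
                       out=out,
                       weights=wgt)
    slices_having_nans = np.isnan(arr[-1, ...])
                                  ~~~^^^^^^^^^
IndexError: index -1 is out of bounds for axis 0 with size 0
```

View pics/sc2.png

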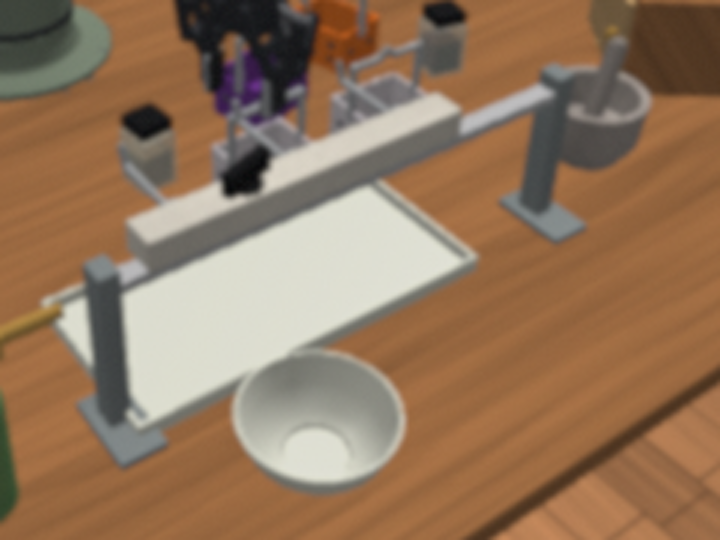

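Emit:
{"api": "play_rows", "payload": {"plan": [[[0,0,0],[0,0,1],-0.3],[[0,0,0],[0,0,1],-0.3],[[0.57,-0.82,0],[0,0,0],-0.3],[[0.57,-0.82,0],[0,0,0],-0.3],[[0.57,-0.82,0],[0,0,0],-0.3],[[0.57,-0.82,0],[0,0,0],-0.3],[[0.57,-0.82,0],[0,0,0],-0.3],[[0.57,-0.82,0],[0,0,0],-0.3],[[0.57,-0.82,0],[0,0,0],-0.3],[[0.57,-0.82,0],[0,0,0],-0.3],[[0.57,-0.82,0],[0,0,0],-0.3],[[0.57,-0.82,0],[0,0,0],-0.3],[[0,0,1],[0,0,0],-0.3],[[0,0,1],[0,0,0],-0.3],[[0,0,0],[0,0,0],-0.3]]}}

```text
clock: 20.7
position: [0.4676, 0.066, 0.2613]
tool_rot: [-3.139, 0.0, 1.553]
force: [0.6, -0.6, 0.6]
grip_width: 0.0553
finger_force: 0.0
```

```bash
cat > w.py <<'E'
from h import *
from m import rect
import sys
cx,cy=map(float,sys.argv[1:3])
f=grab_frame("wrist"); save(f,sys.argv[3]); W=cloud(f).reshape(-1,3); x,y,z=W.T
q=W[(z>.112)&(z<.145)&(abs(x-cx)<.04)&(abs(y-cy)<.09)]; print("handle",len(q),rect(q),np.percentile(q[:,1],[1,99]))
k=q[q[:,2]>.1305]; print("kink",len(k),k.mean(0),np.percentile(k[:,1],[2,98]))
go(cx,cy-.031,.115,89)
E
python3 w.py .4685 .0968 w2.png
```

```text
handle 1508 (array([0.469, 0.097]), array([0.1092, 0.01  ]), 89.53) [0.04514219 0.15002173]
kink 167 [0.46904449 0.09730861 0.1329027 ] [0.09001607 0.10397424]
pos [0.4682 0.0662 0.2624] yaw 89.0 shift [-0.02  0.02  5.9 ] turn [-0.01 -0.   -0.  ]
```

View pics/w2.png

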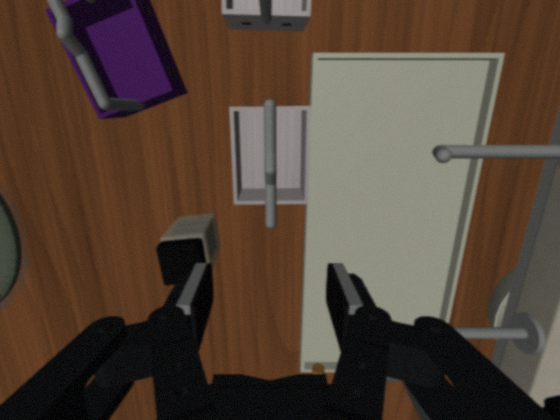

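The wrist view shows the chosen white basket's handle at (270,165), with purple at (115,50) and the other white basket at (265,15). The handle centre agrees with the top view.

Emit:
{"api": "play_rows", "payload": {"plan": [[[0,0.03,1],[0,0,0],-0.3],[[0,0,1],[0,0,0],-0.3],[[0,0,1],[0,0,0],-0.3],[[0,0,1],[0,0,0],-0.3],[[0,0,1],[0,0,0],-0.3],[[0,0,0.85],[0,0,0],-0.3],[[0,0,0],[0,0,0],1],[[0,0,0],[0,0,0],1],[[0,0,0],[0,0,0],1],[[0,0,0],[0,0,0],1],[[0,0,0],[0,0,0],1],[[0,0,0],[0,0,0],1]], "newtons": 80}}

```text
clock: 22.25
position: [0.4697, 0.0662, 0.1175]
tool_rot: [3.14, 0.0, 1.553]
force: [-3.5, 0.8, 9.2]
grip_width: 0.0072
finger_force: 78.2
```

Emit:
{"api": "play_rows", "payload": {"plan": [[[0,0,-0.6],[0,0,0],1],[[0,0,-1],[0,0,0],1],[[0,0,-1],[0,0,0],1],[[0,0,-1],[0,0,0],1],[[0,0,-1],[0,0,0],1],[[0,0,-0.4],[0,0,0],1],[[0,0,0],[0,0,0],1]]}}

```text
clock: 23.12
position: [0.4693, 0.066, 0.2419]
tool_rot: [3.14, 0.0, 1.552]
force: [-0.1, 0.4, -2.2]
grip_width: 0.0075
finger_force: 78.4
```

```bash
cat > held.py <<'E'
from h import *
from m import rect
s=bot.observe(); p=s["position"]; print(np.round(p,4),np.round(s["force"],1),s["grip_width"])
f=grab_frame("wrist"); save(f,"held%d.png"%int(s["clock"]*10)); W=cloud(f).reshape(-1,3); x,y,z=W.T
q=W[(z>p[2]-.02)&(z<p[2]+.04)&(abs(x-p[0])<.03)&(y>p[1]+.012)&(y<p[1]+.1)]; q=q[~np.isnan(q[:,0])]
if len(q)>10:
    print("handle",len(q),rect(q),"ymax",np.percentile(q[:,1],99))
    for a in np.arange(.012,.09,.006):
        t=q[abs(q[:,1]-p[1]-a)<.003]
        if len(t): print(round(a,3),np.round([np.median(t[:,0])-p[0],np.percentile(t[:,2],90)-p[2]],4),end="; ")
print()
f=grab_frame("top"); W=cloud(f).reshape(-1,3); x,y,z=W.T
for n,yy in (("h0",.1188),("h1",-.0112),("h2",-.1412)):
    q=W[(z>.185)&(z<.225)&(x>.545)&(x<.645)&(abs(y-yy)<.02)]
    if len(q)>5:
        k=q[q[:,2]>.212]; print(n,len(q),np.median(q[:,1]),"at seat",np.median(q[abs(q[:,0]-.585)<.02][:,1]),"tip",k.mean(0) if len(k) else None)
E
python3 held.py
```

```text
[0.4693 0.066  0.2419] [-0.1  0.4 -2.2] 0.007515085574138009
handle 4978 (array([0.4692, 0.1148]), array([0.0735, 0.0599]), 90.0) ymax 0.15022995130002384
0.012 [-0.0088  0.0384]; 0.018 [0.0007 0.0098]; 0.024 [0.0008 0.0149]; 0.03 [0.0012 0.0177]; 0.036 [0.001  0.0161]; 0.042 [0.0011 0.0111]; 0.048 [0.0013 0.0079]; 0.054 [0.0014 0.0078]; 0.06 [0.0015 0.0078]; 0.066 [0.0014 0.0077]; 0.072 [0.0017 0.0077]; 0.078 [0.0015 0.0076]; 0.084 [0.0016 0.0072]; 
h0 30 0.11879637974573334 at seat nan tip None
h1 89 -0.010692398093363958 at seat -0.010398338296004497 tip [ 0.56101007 -0.01030122  0.21508569]
h2 90 -0.1402250368753483 at seat -0.1397189890624192 tip [ 0.55726763 -0.13958416  0.21837487]
  return _methods._mean(a, axis=axis, dtype=dtype,
  ret = ret.dtype.type(ret / rcount)
```

Emit:
{"api": "play_rows", "payload": {"plan": [[[-0.7,0.015,0],[0,0,0],1],[[-0.9,0.015,0],[0,0,0],1],[[-0.9,0.015,0],[0,0,0],1],[[-0.9,0.015,0],[0,0,0],1],[[-0.9,0.015,0],[0,0,0],1],[[-0.9,0.015,0],[0,0,0],1],[[-0.9,0.015,0],[0,0,0],1],[[-0.9,0.015,0],[0,0,0],1],[[-0.9,0.015,0],[0,0,0],1],[[-0.9,0.015,0],[0,0,0],1],[[-0.68,0.015,0],[0,0,0],1],[[0.01,0.6,0],[0,0,0],1],[[0.01,0.7,0],[0,0,0],1],[[0.01,0.7,0],[0,0,0],1],[[0.01,0.7,0],[0,0,0],1],[[0.01,0.7,0],[0,0,0],1],[[0.01,0.7,0],[0,0,0],1],[[0.01,0.4,0],[0,0,0],1],[[0,0,0],[0,0,0],1]]}}

```text
clock: 25.6
position: [0.5819, -0.1705, 0.2408]
tool_rot: [-3.141, -0.001, 1.554]
force: [-1.2, -0.6, -2.3]
grip_width: 0.0071
finger_force: 78.3
```

```bash
python3 held.py 2>/dev/null; python3 -c "
from h import *
go(.582,-.171,.1905,88.9)"
```

```text
[ 0.5819 -0.1705  0.2408] [-1.2 -0.6 -2.3] 0.007086005002019202
handle 4905 (array([ 0.5819, -0.1217]), array([0.0735, 0.0599]), 90.0) ymax -0.08622927500442343
0.012 [-0.0082  0.0384]; 0.018 [0.0005 0.0098]; 0.024 [0.0012 0.015 ]; 0.03 [0.0013 0.0176]; 0.036 [0.0014 0.0161]; 0.042 [0.0011 0.0112]; 0.048 [0.0012 0.0079]; 0.054 [0.0013 0.0078]; 0.06 [0.0014 0.0078]; 0.066 [0.0016 0.0078]; 0.072 [0.0017 0.0077]; 0.078 [0.0017 0.0076]; 0.084 [0.0019 0.0072]; 
h0 88 0.11871305976825192 at seat 0.1187052170043613 tip [0.56345254 0.1197172  0.21736202]
h1 89 -0.010684381638297439 at seat -0.010414206559716609 tip [ 0.56069023 -0.0102906   0.21654778]
h2 87 -0.14022220944864383 at seat -0.13951196100262392 tip [ 0.55808041 -0.1394667   0.2166831 ]
pos [ 0.5811 -0.171   0.2411] yaw 89.0 shift [-0.    0.04  2.02] turn [-0.   -0.    0.01]
```

Aligned over hook 2: lower gently.

Emit:
{"api": "play_rows", "payload": {"plan": [[[0,0.02,0.5],[0,0,0],1],[[0,0,0.5],[0,0,0],1],[[0,0,0.5],[0,0,0],1],[[0,0,0.3],[0,0,0],1],[[0,0,0.14],[0,0,0],1],[[0,0,0],[0,0,0],1]]}}

```text
clock: 26.45
position: [0.5824, -0.1721, 0.1934]
tool_rot: [3.14, 0.001, 1.552]
force: [-1.7, -5.1, 9.4]
grip_width: 0.0074
finger_force: 79.6
```

Emit:
{"api": "play_rows", "payload": {"plan": [[[0,0,0],[0,0,0],0.4],[[0,0,0],[0,0,0],0.1],[[0,0,0],[0,0,0],-0.2],[[0,0,0],[0,0,0],-0.2],[[0,0,0],[0,0,0],-0.2],[[0,0,-0.3],[0,0,0],-0.2],[[0,0,-0.7],[0,0,0],-0.2],[[0,0,-1],[0,0,0],-0.2],[[0,0,-1],[0,0,0],-0.2],[[0,0,-1],[0,0,0],-0.2],[[0,0,0],[0,0,0],-0.2]]}}

```text
clock: 27.82
position: [0.5829, -0.1712, 0.2958]
tool_rot: [3.138, 0.001, 1.553]
force: [0.4, -0.7, -1.2]
grip_width: 0.0512
finger_force: 0.0
```

```bash
python3 - <<'E'
from h import *
f=grab_frame("wrist"); save(f,"w3.png"); W=cloud(f).reshape(-1,3); x,y,z=W.T
q=W[(z>.186)&(z<.225)&(abs(x-.583)<.02)&(abs(y+.14)<.07)]
for a in np.arange(-.06,.061,.01):
    t=q[abs(q[:,1]+.14-a)<.003]
    if len(t): i=t[:,2]>np.percentile(t[:,2],90)-.006; print(round(a,3),np.round([np.median(t[i,0]),np.percentile(t[:,2],90)],4),end="; ")
print(); go(.4685,.272-.031+.062,.27,88)
f=grab_frame("top"); save(f,"t3.png",(140,110,420,310),2.8)
E
python3 b.py
```

```text
-0.05 [0.5831 0.2032]; -0.04 [0.5833 0.2034]; -0.03 [0.5834 0.2032]; -0.02 [0.5833 0.203 ]; -0.01 [0.5832 0.2089]; 0.0 [0.5819 0.2115]; 0.01 [0.5835 0.2055]; 0.02 [0.5834 0.2026]; 0.03 [0.5836 0.2026]; 0.04 [0.5835 0.2025]; 0.05 [0.5837 0.202 ]; 
pos [ 0.5823 -0.1713  0.2944] yaw 89.0 shift [18.89 -4.9   0.95] turn [0.01 0.   0.11]
basket 0.64 253 (array([ 0.5818, -0.1384]), array([0.0813, 0.1042]), 0.43) top 0.1397 [179.5 175.  170. ]
```

View pics/t3.png

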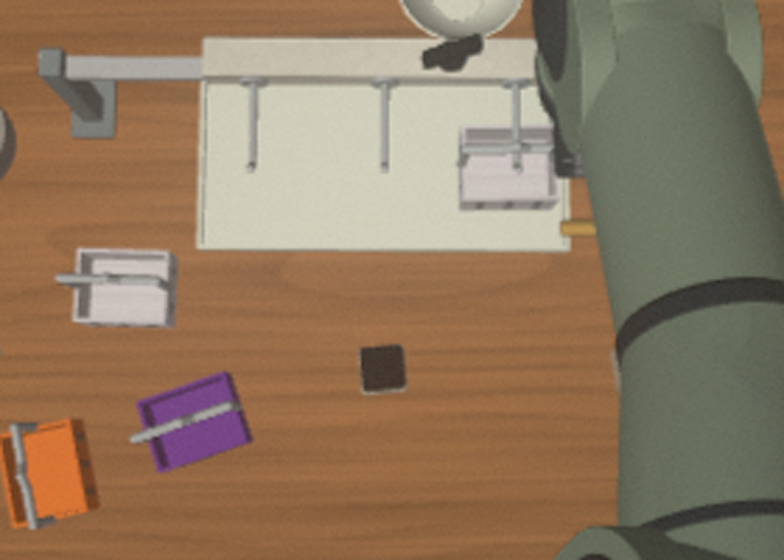

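Basket now hangs on the right hook (crop (507,150)), kink on the bar. The remaining white basket is at (120,280), so I fetch that next.

Emit:
{"api": "play_rows", "payload": {"plan": [[[0.912,-0.27,0],[0,0,0],-0.3],[[0.912,-0.27,0],[0,0,0],-0.3],[[0.912,-0.27,0],[0,0,0],-0.3],[[0.912,-0.27,0],[0,0,0],-0.3],[[0.912,-0.27,0],[0,0,0],-0.3],[[0.912,-0.27,0],[0,0,0],-0.3],[[0.912,-0.27,0],[0,0,0],-0.3],[[0.912,-0.27,0],[0,0,0],-0.3],[[0.912,-0.27,0],[0,0,0],-0.3],[[0.912,-0.27,0],[0,0,0],-0.3],[[0.912,-0.27,0],[0,0,0],-0.3],[[0.912,-0.27,0],[0,0,0],-0.3],[[0.912,-0.27,0],[0,0,0],-0.3],[[0.912,-0.27,0],[0,0,0],-0.3],[[0.912,-0.27,0],[0,0,0],-0.3],[[0.912,-0.27,0],[0,0,0],-0.3],[[0.912,-0.27,0],[0,0,0],-0.3],[[0.912,-0.27,0],[0,0,0],-0.3],[[0,0,0.9],[0,0,0],-0.3],[[0,0,0],[0,0,0],-0.3]]}}

```text
clock: 30.52
position: [0.4664, 0.2417, 0.2694]
tool_rot: [-3.14, 0.001, 1.554]
force: [0.2, -1.1, 0.7]
grip_width: 0.0557
finger_force: 0.0
```

```bash
python3 w.py .4685 .272 w4.png; python3 b.py; python3 lev.py
```

```text
handle 1433 (array([0.4693, 0.2755]), array([0.1085, 0.01  ]), 87.54) [0.22355814 0.32802976]
kink 165 [0.46920402 0.27553678 0.13281704] [0.26830753 0.28171169]
pos [0.4671 0.2417 0.2703] yaw 89.0 shift [-0.02  0.06  6.21] turn [-0.01  0.    0.  ]
basket 0.74 271 (array([ 0.5825, -0.1404]), array([0.1032, 0.0812]), 89.8) top 0.1397 [174. 169. 163.]
177 (array([ 0.4952, -0.3325]), array([0.1041, 0.0173]), 42.89)
[0.468  0.2415 0.2711] angle about axis from stand -x: -82.36994984252777 yaw+1.1 90.05932841301463 [ 0.76236015  0.56895337 -0.12043323]
```

Emit:
{"api": "play_rows", "payload": {"plan": [[[0.11,0.02,1],[0,0,0.17],-0.3],[[0,0,1],[0,0,0],-0.3],[[0,0,1],[0,0,0],-0.3],[[0,0,1],[0,0,0],-0.3],[[0,0,1],[0,0,0],-0.3],[[0,0,1],[0,0,0],-0.3],[[0,0,0.15],[0,0,0],-0.3],[[0,0,0],[0,0,0],1],[[0,0,0],[0,0,0],1],[[0,0,0],[0,0,0],1],[[0,0,0],[0,0,0],1],[[0,0,0],[0,0,0],1],[[0,0,0],[0,0,0],1],[[0,0,-0.6],[0,0,0],1],[[0,0,-1],[0,0,0],1],[[0,0,-1],[0,0,0],1],[[0,0,-1],[0,0,0],1],[[0,0,-1],[0,0,0],1],[[0,0,-0.4],[0,0,0],1],[[0,0,0],[0,0,0],1]]}}

```text
clock: 33.22
position: [0.4686, 0.244, 0.2421]
tool_rot: [3.141, -0.0, 1.527]
force: [0.3, 0.3, -1.3]
grip_width: 0.0077
finger_force: 78.3
```

```bash
python3 held.py 2>/dev/null; python3 -c "
from h import *
s=bot.observe()
go(.469,.0878,.242,88.9); go(.5867,.0878,.242,88.9)"
```

```text
[0.4686 0.244  0.2421] [ 0.3  0.3 -1.3] 0.007660805914828917
handle 5138 (array([0.4684, 0.2928]), array([0.0595, 0.0735]), 0.05) ymax 0.32811411523233275
0.012 [-0.0126  0.0388]; 0.018 [0.001  0.0098]; 0.024 [0.0016 0.015 ]; 0.03 [0.002  0.0176]; 0.036 [0.002  0.0161]; 0.042 [0.0025 0.0109]; 0.048 [0.0024 0.0077]; 0.054 [0.0027 0.0078]; 0.06 [0.003  0.0078]; 0.066 [0.0034 0.0078]; 0.072 [0.0038 0.0077]; 0.078 [0.0038 0.0076]; 0.084 [0.004  0.0071]; 
h0 87 0.11879824013523484 at seat 0.1187764130984416 tip [0.56279967 0.1191777  0.21820676]
h1 88 -0.010699636419998996 at seat -0.01040076099185961 tip [ 0.56050484 -0.0102831   0.21740494]
h2 134 -0.14035993912758446 at seat -0.13989622557477063 tip [ 0.56811032 -0.14067823  0.21569331]
pos [0.4683 0.2438 0.2409] yaw 87.5 shift [-6.23  0.3  -0.04] turn [-0.    0.   -0.16]
pos [0.4683 0.2438 0.2409] yaw 87.5 shift [-6.03  5.   -0.04] turn [-0.    0.   -0.16]
```

Emit:
{"api": "play_rows", "payload": {"plan": [[[-0.6,0.02,0],[0,0,-0.16],1],[[-0.95,0.02,0],[0,0,0],1],[[-0.95,0.02,0],[0,0,0],1],[[-0.95,0.02,0],[0,0,0],1],[[-0.95,0.02,0],[0,0,0],1],[[-0.95,0.02,0],[0,0,0],1],[[-0.89,0,0],[0,0,0],1],[[0.013,0.6,0],[0,0,0],1],[[0.013,0.7,0],[0,0,0],1],[[0.013,0.7,0],[0,0,0],1],[[0.013,0.7,0],[0,0,0],1],[[0.013,0.7,0],[0,0,0],1],[[0.013,0.7,0],[0,0,0],1],[[0.013,0.63,0],[0,0,0],1],[[0,0,0],[0,0,0],1]]}}

```text
clock: 35.2
position: [0.5869, 0.0886, 0.2405]
tool_rot: [-3.14, -0.001, 1.551]
force: [-1.0, 0.0, -2.1]
grip_width: 0.007
finger_force: 78.3
```

```bash
python3 held.py 2>/dev/null; python3 -c "
from h import *
go(.5865,.0878,.1925,88.9)"
```

```text
[0.5869 0.0886 0.2405] [-1.   0.  -2.1] 0.007039393662306858
handle 4952 (array([0.5869, 0.1375]), array([0.0736, 0.0599]), 89.99) ymax 0.17295125170410347
0.012 [-0.0091  0.0386]; 0.018 [0.0007 0.0098]; 0.024 [0.0012 0.0149]; 0.03 [0.0013 0.0176]; 0.036 [0.0014 0.0162]; 0.042 [0.0012 0.0112]; 0.048 [0.0014 0.0077]; 0.054 [0.0015 0.0078]; 0.06 [0.0016 0.0077]; 0.066 [0.002  0.0077]; 0.072 [0.0021 0.0076]; 0.078 [0.0019 0.0077]; 0.084 [0.0021 0.0072]; 
h0 7 0.12302249887887745 at seat nan tip None
h2 135 -0.14065521308591353 at seat -0.1400005719355099 tip [ 0.5659924  -0.13991484  0.21586985]
pos [0.5859 0.0885 0.2409] yaw 88.9 shift [-0.03  0.03  1.93] turn [-0.01 -0.    0.  ]
```

Emit:
{"api": "play_rows", "payload": {"plan": [[[-0.03,0.01,0.5],[0,0,0],1],[[0,0,0.5],[0,0,0],1],[[0,0,0.5],[0,0,0],1],[[0,0,0.3],[0,0,0],1],[[0,0,0.14],[0,0,0],1],[[0,0,0],[0,0,0],1]]}}

```text
clock: 36.05
position: [0.5866, 0.0874, 0.1934]
tool_rot: [3.141, 0.0, 1.551]
force: [-3.2, -0.6, 7.5]
grip_width: 0.0067
finger_force: 79.6
```

Emit:
{"api": "play_rows", "payload": {"plan": [[[0,0,0],[0,0,0],0.4],[[0,0,0],[0,0,0],0.1],[[0,0,0],[0,0,0],-0.2],[[0,0,0],[0,0,0],-0.2],[[0,0,0],[0,0,0],-0.2],[[0,0,-0.3],[0,0,0],-0.2],[[0,0,-0.7],[0,0,0],-0.2],[[0,0,-1],[0,0,0],-0.2],[[0,0,-1],[0,0,0],-0.2],[[0,0,-1],[0,0,0],-0.2],[[0,0,0],[0,0,0],-0.2]]}}

```text
clock: 37.42
position: [0.5873, 0.0876, 0.296]
tool_rot: [3.138, -0.001, 1.551]
force: [0.0, 0.2, -0.4]
grip_width: 0.051
finger_force: 0.0
```

```bash
python3 - <<'E'
from h import *
f=grab_frame("wrist"); W=cloud(f).reshape(-1,3); x,y,z=W.T
q=W[(z>.186)&(z<.225)&(abs(x-.587)<.02)&(abs(y-.119)<.07)]
for a in np.arange(-.06,.061,.01):
    t=q[abs(q[:,1]-.119-a)<.003]
    if len(t): i=t[:,2]>np.percentile(t[:,2],90)-.006; print(round(a,3),np.round([np.median(t[i,0]),np.percentile(t[:,2],90)],4),end="; ")
E
```

```text
-0.06 [0.5941 0.2092]; -0.05 [0.5875 0.2233]; -0.04 [0.5877 0.2248]; -0.03 [0.5845 0.2236]; -0.02 [0.586  0.2172]; -0.01 [0.5877 0.2112]; 0.0 [0.5844 0.2101]; 0.01 [0.5874 0.2088]; 0.02 [0.5933 0.1917]; 0.03 [0.5939 0.1868];
```

The handle is tilted. I need to look.

```bash
python3 - <<'E'
from h import *
a=grab_frame("wrist")["pixels"]; b=grab_frame("scene")["pixels"][150:330,260:460]; t=grab_frame("top")["pixels"][110:260,150:330]
b=cv2.resize(b,(400,360)); t=cv2.resize(t,(400,333)); a=cv2.resize(a,(400,300))
im=np.zeros((600,800,3),np.uint8); im[:300,:400]=a; im[:360,400:]=b; im[300:600,:400]=t[:300]
cv2.imwrite("pics/c1.png",im[:,:,::-1])
E
```

```text
(no output)
```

View pics/c1.png

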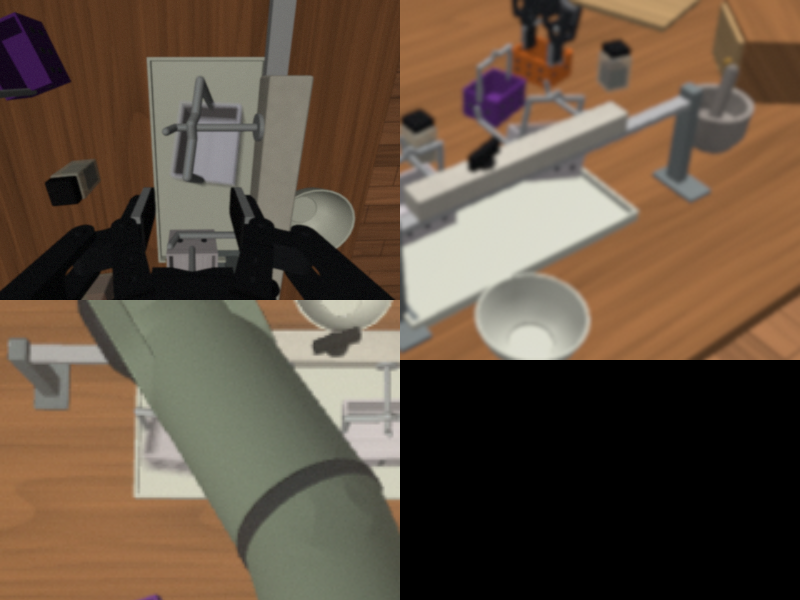

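The basket at (205,140) hangs on the hook but is tilted. I'll check whether it is swinging or at rest.

Emit:
{"api": "play_rows", "payload": {"plan": [[[0,0,0],[0,0,0],-0.2],[[0,0,0],[0,0,0],-0.2],[[0,0,0],[0,0,0],-0.2],[[0,0,0],[0,0,0],-0.2]]}}

```text
clock: 38.12
position: [0.5866, 0.0873, 0.293]
tool_rot: [-3.141, -0.0, 1.551]
force: [0.5, 0.2, 0.9]
grip_width: 0.0509
finger_force: 0.0
```

```bash
cat > tilt.py <<'E'
from h import *
f=grab_frame("wrist"); save(f,"wt.png",(150,50,450,300),2.4); W=cloud(f).reshape(-1,3); x,y,z=W.T
m=(z>.15)&(z<.245)&(abs(x-.587)<.03)&(abs(y-.119)<.08)
q=W[m]
for a in np.arange(-.07,.071,.01):
    t=q[abs(q[:,1]-.119-a)<.003]
    if len(t): i=t[:,2]>np.percentile(t[:,2],97)-.007; print(round(a,3),np.round([np.median(t[i,0]),np.percentile(t[:,2],97)],4),end="; ")
print()
r=W[(z>.07)&(z<.15)&(abs(x-.587)<.08)&(abs(y-.119)<.09)]; print(len(r),r.min(0),r.max(0))
E
python3 tilt.py
```

```text
-0.07 [0.6106 0.1849]; -0.06 [0.6056 0.2039]; -0.05 [0.6003 0.2234]; -0.04 [0.596 0.229]; -0.03 [0.5948 0.2242]; -0.02 [0.5932 0.2176]; -0.01 [0.5914 0.2114]; 0.0 [0.5653 0.2177]; 0.01 [0.5883 0.2099]; 0.02 [0.5878 0.1933]; 0.03 [0.5859 0.1857]; 0.04 [0.5847 0.1799]; 
6384 [0.55978204 0.02900933 0.07440545] [0.6586328  0.15026775 0.14999419]
```

View pics/wt.png

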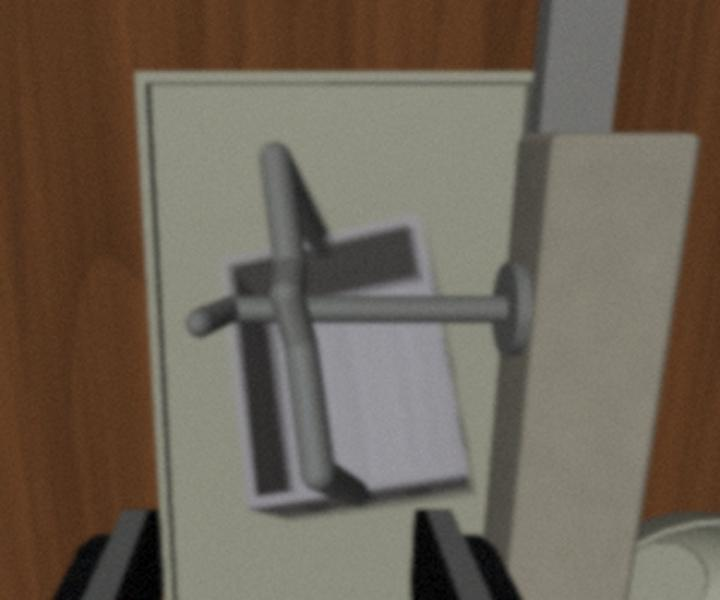

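Emit:
{"api": "play_rows", "payload": {"plan": [[[0,0,0],[0,0,0],-0.2],[[0,0,0],[0,0,0],-0.2],[[0,0,0],[0,0,0],-0.2],[[0,0,0],[0,0,0],-0.2],[[0,0,0],[0,0,0],-0.2],[[0,0,0],[0,0,0],-0.2],[[0,0,0],[0,0,0],-0.2],[[0,0,0],[0,0,0],-0.2],[[0,0,0],[0,0,0],-0.2],[[0,0,0],[0,0,0],-0.2],[[0,0,0],[0,0,0],-0.2],[[0,0,0],[0,0,0],-0.2],[[0,0,0],[0,0,0],-0.2],[[0,0,0],[0,0,0],-0.2],[[0,0,0],[0,0,0],-0.2],[[0,0,0],[0,0,0],-0.2]]}}

```text
clock: 40.17
position: [0.5866, 0.0873, 0.2931]
tool_rot: [-3.142, -0.0, 1.551]
force: [-0.0, 0.6, -0.1]
grip_width: 0.0515
finger_force: 0.0
```

```bash
python3 tilt.py;python3 b.py
```

```text
-0.06 [0.5789 0.1511]; -0.05 [0.5865 0.214 ]; -0.04 [0.5873 0.2124]; -0.03 [0.5869 0.2104]; -0.02 [0.5878 0.208 ]; -0.01 [0.588  0.2082]; 0.0 [0.5671 0.2176]; 0.01 [0.5897 0.2075]; 0.02 [0.59   0.1989]; 0.03 [0.5909 0.1968]; 0.04 [0.5914 0.1942]; 0.05 [0.5919 0.1921]; 
7408 [0.54685404 0.0462686  0.07276699] [0.63170707 0.1559037  0.1499967 ]
basket 0.77 105 (array([0.5646, 0.1509]), array([0.0648, 0.0334]), 31.1) top 0.1389 [149. 142. 138.]
basket 0.28 231 (array([ 0.5823, -0.1409]), array([0.1045, 0.0809]), 89.3) top 0.1397 [178. 174. 170.]
```

Emit:
{"api": "play_rows", "payload": {"plan": [[[0,0,0],[0,0,0],-0.2],[[0,0,0],[0,0,0],-0.2],[[0,0,0],[0,0,0],-0.2],[[0,0,0],[0,0,0],-0.2],[[0,0,0],[0,0,0],-0.2],[[0,0,0],[0,0,0],-0.2],[[0,0,0],[0,0,0],-0.2],[[0,0,0],[0,0,0],-0.2],[[0,0,0],[0,0,0],-0.2],[[0,0,0],[0,0,0],-0.2],[[0,0,0],[0,0,0],-0.2],[[0,0,0],[0,0,0],-0.2],[[0,0,0],[0,0,0],-0.2],[[0,0,0],[0,0,0],-0.2],[[0,0,0],[0,0,0],-0.2],[[0,0,0],[0,0,0],-0.2]]}}

```text
clock: 42.32
position: [0.5866, 0.0873, 0.2931]
tool_rot: [3.142, -0.0, 1.551]
force: [0.2, 0.0, 0.3]
grip_width: 0.051
finger_force: 0.0
```

```bash
sed -i 's/,50,450,300),2.4/,90,450,300),2.6/; s/.01):/.005):/; s/<.003\]/<.002]/' tilt.py; python3 tilt.py
```

```text
-0.055 [0.5864 0.202 ]; -0.05 [0.5865 0.2032]; -0.045 [0.5873 0.203 ]; -0.04 [0.5874 0.2027]; -0.035 [0.5875 0.2032]; -0.03 [0.5876 0.2031]; -0.025 [0.5877 0.203 ]; -0.02 [0.5882 0.2034]; -0.015 [0.5879 0.2035]; -0.01 [0.5887 0.2077]; -0.005 [0.5888 0.2162]; 0.0 [0.5676 0.2177]; 0.005 [0.5883 0.2151]; 0.01 [0.5891 0.2067]; 0.015 [0.5898 0.2034]; 0.02 [0.5899 0.2033]; 0.025 [0.59   0.2033]; 0.03 [0.5901 0.2031]; 0.035 [0.5902 0.2034]; 0.04 [0.591  0.2033]; 0.045 [0.5914 0.2034]; 0.05 [0.5912 0.2033]; 0.055 [0.5909 0.2003]; 
7657 [0.54356622 0.0670058  0.07730885] [0.62713182 0.17081245 0.14970364]
```

It settled level with the kink centred on the hook. Back off and do a final check.

Emit:
{"api": "play_rows", "payload": {"plan": [[[0,0,-0.8],[0,0,0],-0.2],[[0,-0.8,-0.4],[0,0,0],-0.2],[[0,-0.9,0],[0,0,0],-0.2],[[0,-0.9,0],[0,0,0],-0.2],[[0,-0.9,0],[0,0,0],-0.2],[[0,-0.9,0],[0,0,0],-0.2],[[0,-0.9,0],[0,0,0],-0.2],[[0,-0.9,0],[0,0,0],-0.2],[[0,-0.9,0],[0,0,0],-0.2],[[0,0,0],[0,0,0],-0.2],[[0,0,0],[0,0,0],-0.2]]}}

```text
clock: 43.75
position: [0.4097, 0.0907, 0.3233]
tool_rot: [3.141, -0.0, 1.551]
force: [-0.4, -0.2, 0.3]
grip_width: 0.0512
finger_force: 0.0
```

```bash
python3 b.py; python3 lev.py; python3 - <<'E'
from h import *
from m import rect
f=grab_frame("top"); W=cloud(f).reshape(-1,3); x,y,z=W.T
q=W[(z>.234)&(z<.25)&(x>.62)&(x<.72)&(abs(y+.077)<.06)]; print("knob",len(q),rect(q))
q=W[(z>.207)&(z<.218)&(x>.645)&(x<.72)&(y>-.26)&(y<.3)]; print("board",rect(q))
for n,yy in (("0",.119),("2",-.14)):
    q=W[(z>.19)&(z<.225)&(abs(x-.585)<.012)&(abs(y-yy)<.07)]; print(n,len(q),np.round([[a,np.percentile(q[abs(q[:,1]-yy-a)<.005][:,2],90)] for a in (-.04,-.03,0,.03,.04) if (abs(q[:,1]-yy-a)<.005).any()],4).tolist())
a=f["pixels"][90:310,70:490]; b=grab_frame("scene")["pixels"][100:400,100:460]
im=np.zeros((600,800,3),np.uint8); im[:314,:600]=cv2.resize(a,(600,314)); im[314:600,:343]=cv2.resize(b,(343,286)); cv2.imwrite("pics/fin.png",im[:,:,::-1])
E
```

```text
basket 0.83 151 (array([0.5954, 0.1159]), array([0.1043, 0.0686]), 85.56) top 0.1392 [155. 151. 146.]
basket 0.63 291 (array([ 0.5817, -0.1396]), array([0.0814, 0.1067]), 0.63) top 0.1397 [174.5 170.  165. ]
170 (array([ 0.4947, -0.3318]), array([0.1039, 0.0175]), 41.51)
[0.4096 0.0908 0.3229] angle about axis from stand -x: -71.73256912381957 yaw+1.1 89.97574850707298 [-0.48065554  0.4512469  -0.00989756]
knob 119 (array([ 0.6719, -0.0769]), array([0.0157, 0.059 ]), 19.0)
board (array([ 0.6711, -0.0118]), array([0.359 , 0.0461]), 88.67)
0 145 [[-0.04, 0.2035], [-0.03, 0.2057], [0.0, 0.2128], [0.03, 0.2045], [0.04, 0.2046]]
2 162 [[-0.04, 0.205], [-0.03, 0.2051], [0.0, 0.2109], [0.03, 0.2034], [0.04, 0.2031]]
```

View pics/fin.png

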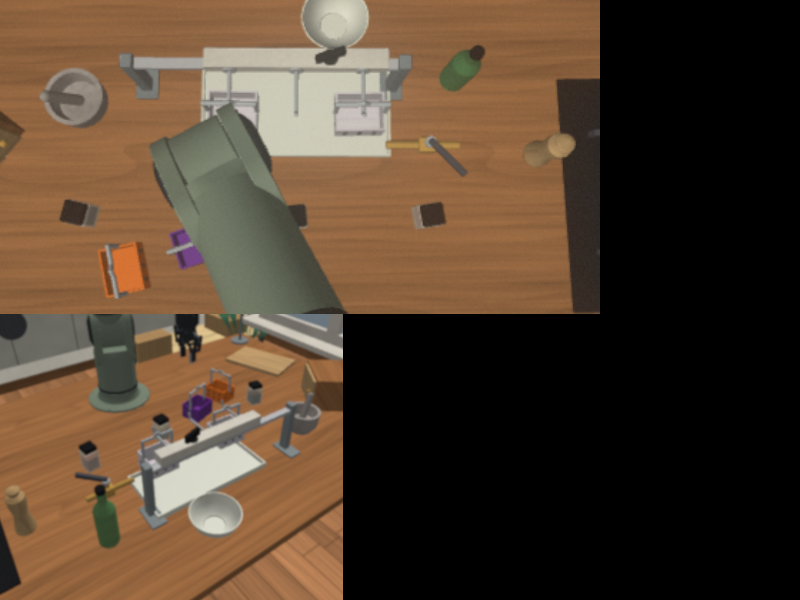

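Everything checks out: both white baskets hang level on the left and right hooks (top view (230,108) and (358,115)), the lever is about 45° (445,155), the board is at its stop, and everything is upright.

```bash
python3 -c "
from workcell import bot
print(bot.job_done())"
```

```text
the job is handed in; nothing more can be done
None
```

The job is handed in: the board is clamped against its right stop, both white baskets present hang level by their kinks on the left and right hooks, the cock lever is within about 2° of 45°, and nothing was knocked over.

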